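Load the sample turntable and hold its index pin out

ROBOT

A 6-joint arm with a two-finger parallel gripper is mounted at the origin on a cart in front of the work surface, level with it; the furniture and walls round the work are solid. World frame = base frame: x ahead of the robot, y to its left, z up, the work surface at z = 0. Lengths are in mm, angles in rad, forces in N, time in s.
With the tool pointing down it reaches from about 275 to 850 mm from the base axis. Payload 5.2 kg.
Tool frame: the origin (TCP) lies midway between the tips of the shut fingers; the grasp point (between the pads) lies ctrl.grip_depth behind it (ctrl.grip_depth is the distance from the TCP to the grasp point, in mm); z points along the fingers, y is the direction in which the jaws open and shut (so a half turn about z gives the same grasp; the last joint's range is limited). The gripper opens to 85 mm and grips with 20 to 120 N. Pads are 22 mm wide; open, the fingers measure 114 mm over their backs; the gripper's body (76 mm by 85 mm) begins 54 mm behind the grasp point. The pads swing forward as they close: fully open they stand 13 mm farther back than shut.
Start: joints at [0.929, 0.259, 1.535, -0, 1.348, -0.203], TCP at [233.649, 497.909, 206.31] pointing down, gripper open.
Joint ranges: [-3.14, 3.14], [-0.91, 2.08], [0.19, 2.58], [-1.22, 4.36], [0.22, 2.71], [-3.12, 3.12]. Speed limits (rad/s): [2.57, 2.57, 3.14, 3.14, 3.14, 3.14].

INTERFACE

Orientations are given as [roll, pitch, yaw] about the fixed x, y, z axes, in that order (R = Rz(yaw) Ry(pitch) Rx(roll)).
In Python, from station import ctrl gives the robot as it stands. Calls block until the motion is done:
- ctrl.movep(position, orientation): joint-space move of the TCP to a pose.
- ctrl.servo_line(position, speed=150, attitude=None): straight line of the TCP; attitude=None keeps the orientation; speed is the mean speed in mm/s.
- ctrl.move_joints(angles): joint-space move.
- ctrl.gripper_to(opening, effort=None): finger opening in mm; effort is the grip in N (None keeps the last); returns when the fingers have stopped.
- ctrl.dwell(seconds).
- ctrl.solve_ik(position, orientation): joint angles nearest the present ones, or None.
- ctrl.camera(name): name is "scene" or "side" or "wrist"; returns (picture, depth): 480x640x3 uint8, red, green, blue; 480x640 float32, mm along the optical axis (not along the pixel's ray), 0 where there is no reading.
- ctrl.camera_model(name): a dict with "fx", "fy", "cx", "cy" (pixels), "R" (3x3) and "t" (3): a world point X has camera coordinates R X + t. Camera axes: x right, y down, z forward; pixel columns grow to the right and rows downward; lengths in mm; the calibration is good to about 2 mm. A picture is of the moment at which its call begins: read the wrist's pose just before it. camera_model takes no time and is no camera call; for the wrist camera it gives the pose at the moment of the call.
A pose or a line that the arm cannot do raises ctrl.Unreachable and nothing moves.
- ctrl.close_job(): hands the job in, once; it reports no verdict.
Trained networks look in the newest picture that a camera, given by its name, has taken for a name from the list of things; names that differ only in an ending like _2 or _b are one class to them, and where a whole thing is asked for, a point or a joint stands for the part that bears it (a point fixed in the world has none). Each returns a list of dicts, best first, with "conf" (0 to 1); they miss things now and then, are a little off and sometimes report something else, mostly with a low value. They report only what shows in the picture. A call takes as long as a camera call. They do not tell look-alikes from the thing itself.
- ctrl.outline_of(query, camera): "region" (480x640 bool, what is visible of it) and "bbox" ([centre column, centre row, width, height] in pixels, round what is visible of it).
- ctrl.tip_of(query, camera): "at" ([row, column] in pixels: a listed point, or the origin of a listed thing).
Readings, each from a call of its own:
- ctrl.read_time(): time.
- ctrl.read_qpos(): joint angles.
- ctrl.read_joint_velocities(): joint speeds.
- ctrl.read_joint_torque(): joint torques, N m.
- ctrl.read_ee_pos(): TCP position.
- ctrl.read_ee_rot(): TCP orientation.
- ctrl.read_force(): force on the tool from outside, world axes, zero at the start.
- ctrl.read_wrist_torque(): the same for the moment, N m.
- ctrl.read_width(): finger opening in mm.
Only numpy, scipy, OpenCV 4.12 (cv2) and the standard library are available. Lean on these libraries where they do the work, as an engineer would, in place of code of your own. Each camera call takes 0.05 s, during which the arm holds its last target. There are 200 camera calls.

TASK

Stand the sample jar that is on the bench upright in the empty ring of the sample turntable, right down on the disc, and let go of it. Then grip the knob of the turntable's index pin, pull it fully up to its stop against the spring, and finish while still holding it up there, so that I can turn the disc by hand. Leave the two jars already in their rings where they are.

Things in the scene. Friction and masses are not known exactly. Their poses are not given: they have to be found in the camera images.
- jar_1_mid (a point): centre (half-way up) of the jar to be loaded: a closed round sample jar with screw cap, 42 mm diameter all the way up, 62 mm tall, about 0.06 kg, standing upright alone on the bench to the left of the turntable; z axis along the jar, up
- turntable: the sample turntable, fixed to the bench (its disc stays locked in this job); origin at the centre of its underside, z up. Grey base 224 mm across; aluminium disc 200 mm across, top 26 mm above the bench, with three grey plastic rings 120 degrees apart, centred 58 mm from the axis. +x points from the axis to the empty ring; the index pin stands opposite, 85 mm along -x
- pin_sleeve (a point): centre of the top of the fixed upright steel sleeve that guides the index pin: 20 mm in diameter, its top 92 mm above the bench. It stands in a grey bracket, 36 mm wide, top 72 mm above the bench, that rises just outside the disc (to 128 mm along the turntable's -x) and reaches inwards over it
- empty_ring (a point): centre of the floor of the empty ring (the disc's top face, 26 mm above the bench). The ring is 18 mm high, outside 60 mm across at its top; bore 46 mm in diameter, flaring out over its upper 6 mm to about 52 mm at the mouth. A jar standing in it has its centre 31 mm above this point and its top 88 mm above the bench
- pin_knob (a point): middle of the knob of the index pin, on its upright axis (moves with the knob): a ribbed black round knob 25 mm in diameter and 30 mm high, 16 mm of it below this point and 14 mm above; with the pin seated this point is 110 mm above the bench, the knob's top 124 mm, and the knob's underside 2 mm above the narrower sleeve. It is gripped across its diameter and pulled straight up
- index_pin (a joint): lift of the sprung index pin, m: 0 = seated in its bushing, 0.018 = fully up at its stop (the pin leaves the hole at 0.009). The spring pulls it down with about 5 N when seated, growing to 12 N when fully up; it springs back when let go
- jar_2_mid (a point): centre (half-way up) of a like jar, 42 x 42 x 62 mm, already standing in the ring 120 degrees counter-clockwise (seen from above) from the empty one; to be left alone
- jar_3_mid (a point): the same for the jar in the ring 120 degrees clockwise from the empty one; to be left alone
Things that resemble listed ones, but are neither listed nor needed, are in the scene too. What is shaped like the part that bears jar_1_mid but purple is not meant.

How it is judged:
By the outcome, as a careful person would: the job done as asked, in the order asked, and still so for the second after the job is handed in, while the arm keeps its last pose, push and grip.
It also fails if it takes over 51 s, if anything falls off the work surface, if the arm or the gripper's body presses on something with over 40 N, if the wrist force passes 120 N, or if a joint passes its speed limit or range.

## Working session

There is one attempt and no reset: what is moved stays moved. The work goes in short steps, each a Python script; the robot and the scene stay as the last script left them, time stands still between calls to the robot, and variables do not carry over. Pictures are saved under pics/ and viewed, about 8 in all and at most 12, crops included, and the job is handed in when it is done.

```bash
mkdir -p pics; cat > h.py <<'E'
import numpy as np, cv2
from station import ctrl
def snap(n,f=None):
    m=ctrl.camera_model(n); p,d=ctrl.camera(n)
    if f: cv2.imwrite('pics/'+f,p[:,:,::-1])
    return m,p,d
def deproj(m,r,c,z):
    return np.array(m['R']).T@(np.array([(c-m['cx'])/m['fx']*z,(r-m['cy'])/m['fy']*z,z])-np.array(m['t']))
def onplane(m,r,c,h):
    R=np.array(m['R']);o=-R.T@np.array(m['t']);v=R.T@np.array([(c-m['cx'])/m['fx'],(r-m['cy'])/m['fy'],1])
    return o+v*(h-o[2])/v[2]
def proj(m,X):
    q=np.array(m['R'])@np.array(X)+np.array(m['t']); return m['fy']*q[1]/q[2]+m['cy'],m['fx']*q[0]/q[2]+m['cx']
def cloud(m,d):
    r,c=np.indices(d.shape);z=d.astype(float)
    P=np.stack([(c-m['cx'])/m['fx']*z,(r-m['cy'])/m['fy']*z,z],-1)-np.array(m['t'])
    P=P@np.array(m['R']); P[d==0]=np.nan
    return P
E
python3 - <<'E'
from h import *
ims=[]
np.set_printoptions(precision=1,suppress=True)
print(ctrl.grip_depth)
for n in ['scene','side']:
    m,p,d=snap(n,n+'0.png')
    print(n,-np.array(m['R']).T@np.array(m['t']))
    for q,h in [('jar_1_mid',31),('turntable',0),('pin_sleeve',92),('empty_ring',26),('pin_knob',110)]:
        for x in ctrl.tip_of(q,n)[:5]:
            print(q,round(x['conf'],2),np.round(x['at']),onplane(m,*x['at'],h))
print(ctrl.read_time())
E
```

```text
18.700000000000003
scene [ 239.6 -338.7  650.8]
jar_1_mid 0.87 [234. 238.] [433.1 362.1  31. ]
jar_1_mid 0.76 [206. 258.] [507.5 430.7  31. ]
jar_1_mid 0.69 [227. 281.] [521.2 340.7  31. ]
turntable 0.76 [342. 371.] [544.4  24.8   0. ]
pin_sleeve 0.82 [334. 338.] [465.    8.1  92. ]
empty_ring 0.94 [310. 391.] [600.   50.9  26. ]
pin_knob 0.62 [330. 343.] [467.8   0.4 110. ]
side [505.8 887.3 621.6]
jar_1_mid 0.75 [326. 335.] [512.4 340.2  31. ]
jar_1_mid 0.6 [380. 339.] [507.  428.1  31. ]
jar_1_mid 0.59 [344. 399.] [431.4 369.3  31. ]
jar_1_mid 0.24 [152. 366.] [462.2 -94.8  31. ]
turntable 0.88 [204. 320.] [544.6  26.3   0. ]
pin_sleeve 0.81 [151. 364.] [470.8   3.2  92. ]
empty_ring 0.71 [195. 287.] [598.7  39.1  26. ]
pin_knob 0.8 [143. 367.] [466.9   7.9 110. ]
0.6
```

View pics/scene0.png

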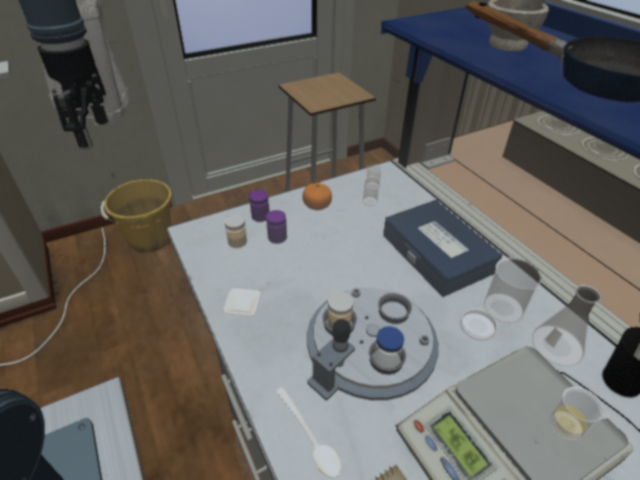

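View pics/side0.png

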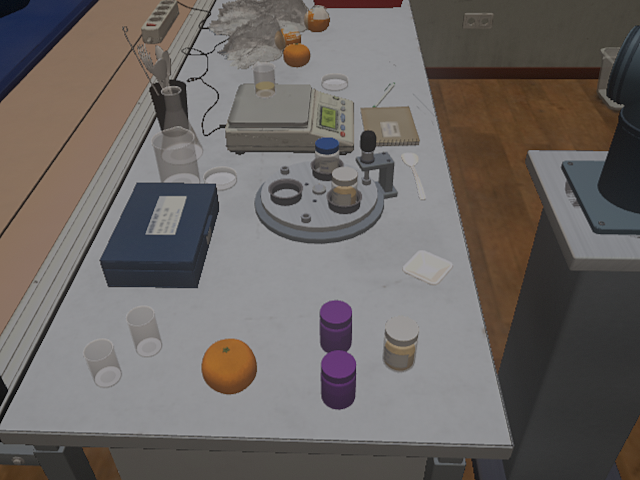

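Candidates for jar_1 are the white-capped jar at scene (238,234) / side (399,344), and purple jars at scene (258,206) and (281,227). The white-capped one fits, because it isn't purple. I'll confirm it with the wrist camera from above.

```bash
python3 - <<'E'
from h import *
np.set_printoptions(precision=1,suppress=True)
a=np.array
t0=ctrl.read_time()
print(ctrl.read_ee_rot(),ctrl.solve_ik([432,366,230],[np.pi,0,0.15]),ctrl.solve_ik([432,366,230],[np.pi,0,0.15+np.pi]))
ctrl.movep([432,366,230],[np.pi,0,0.15])
m,p,d=snap('wrist','w1.png')
print('cam',-a(m['R']).T@a(m['t']))
for x in ctrl.tip_of('jar_1_mid','wrist')[:4]: print(round(x['conf'],2),np.round(x['at']),onplane(m,*x['at'],31))
for x in ctrl.outline_of('jar_1_mid','wrist')[:4]:
    P=cloud(m,d)[x['region']];P=P[np.isfinite(P[:,0])]
    T=P[(P[:,2]>58)&(P[:,2]<68)]
    print(round(x['conf'],2),x['bbox'],len(T), (T.min(0)+T.max(0))/2 if len(T) else '',np.ptp(T,0) if len(T) else '',np.median(T[:,2]) if len(T) else '', p[x['region']].mean(0))
print(t0,ctrl.read_time())
E
```

```text
[-3.1 -0.   2.7] [ 0.5  0.3  1.5 -0.   1.4  1.9] [ 0.5  0.3  1.5  0.   1.4 -1.2]
cam [505.  376.6 397. ]
0.96 [115. 353.] [515.9 342.9  31. ]
0.95 [207. 306.] [430.4 370.8  31. ]
0.8 [109. 250.] [507.6 430.5  31. ]
0.87 [249.9, 107.5, 62.7, 60.8] 2279 [509.8 428.3  60.8] [40.9 40.9  5.3] 60.98243522116934 [ 82.8  37.1 102.3]
0.59 [305.7, 209.7, 47.8, 58.7] 1826 [432.9 370.   60.9] [40.8 39.8  5.2] 61.11052710469803 [122.3 124.2 120. ]
0.59 [353.5, 115.3, 52.6, 54.3] 2205 [514.3 344.4  61.2] [40.5 40.9  5.3] 61.05963351289717 [ 86.6  36.8 107.3]
0.6 2.5917
```

View pics/w1.png

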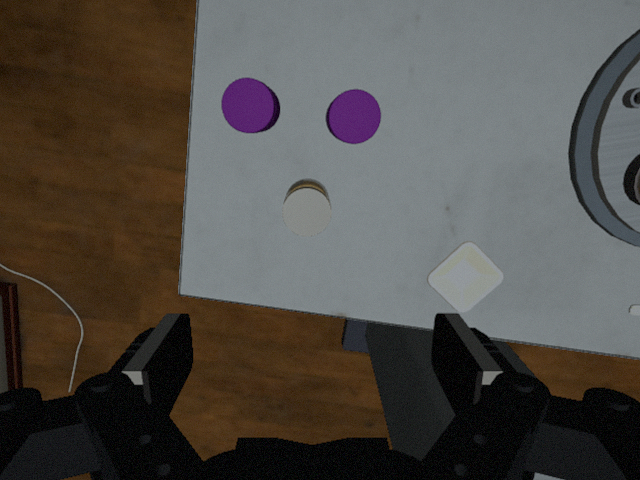

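The white-capped jar at wrist (306,210) is the target, at about (433,370). The purple look-alikes are at (250,106) and (353,116). Next I'll grasp it, lift it, and look at the turntable.

```bash
python3 - <<'E'
from h import *
np.set_printoptions(precision=1,suppress=True)
a=np.array
R=[np.pi,0,0.15]
ctrl.servo_line([432.9,370,120],200)
ctrl.servo_line([432.9,370,24],120)
print('f',ctrl.read_force())
print('w',ctrl.gripper_to(38,40),ctrl.read_width(),ctrl.read_ee_pos(),ctrl.read_force())
ctrl.servo_line([432.9,370,130],150)
print(ctrl.read_width())
ctrl.movep([490,40,230],[np.pi,0,0.3])
ctrl.dwell(0.2)
m,p,d=snap('wrist','w2.png')
np.savez('w2.npz',d=d,p=p,**{k:m[k] for k in m})
for q,h in [('jar_1_mid',57),('turntable',0),('pin_sleeve',92),('empty_ring',26),('pin_knob',110)]:
    for x in ctrl.tip_of(q,'wrist')[:4]:
        print(q,round(x['conf'],2),np.round(x['at']),onplane(m,*x['at'],h))
print(ctrl.read_time(),ctrl.read_ee_pos(),ctrl.read_width())
E
```

```text
f [-0.5 -0.6 -0.5]
w False 40.06133086858055 [433.4 370.3  24.8] [-0.6 -0.2  5.6]
39.75314891184517
turntable 0.57 [149. 344.] [546.2  26.1   0. ]
pin_sleeve 0.79 [268. 352.] [464.4  -1.   92. ]
empty_ring 0.61 [ 81. 348.] [601.1  42.8  26. ]
pin_knob 0.76 [273. 356.] [466.7  -1.7 110. ]
7.4083 [490.   40.2 230. ] 40.267061006326145
```

View pics/w2.png

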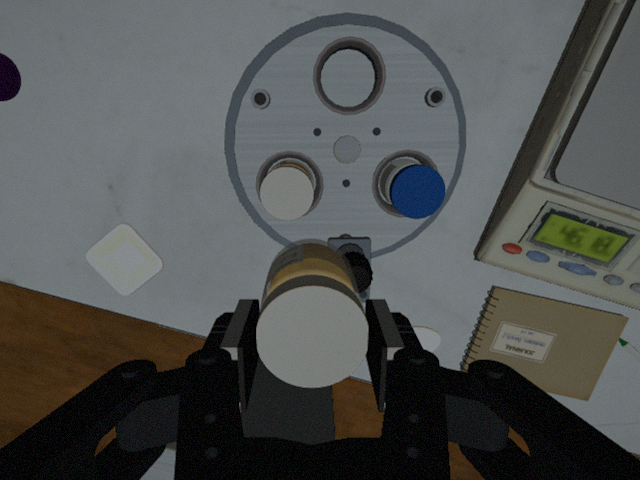

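The wrist view shows the jar held with its cap at (312,335), the empty ring at (349,76), and jars 2 and 3 at (418,190) and (287,192). The knob at (356,272) is partly hidden. I'll refine these positions from depth.

```bash
python3 - <<'E'
from h import *
from scipy.optimize import least_squares
np.set_printoptions(precision=2,suppress=True)
z=np.load('w2.npz');m={k:z[k] for k in ['fx','fy','cx','cy','R','t']};P=cloud(m,z['d'])
def edgefit(mask,c0,r=None):
    # circle fit on outer contour of a mask
    c,_=cv2.findContours(mask.astype(np.uint8),cv2.RETR_CCOMP,cv2.CHAIN_APPROX_NONE)
    return c
def circ(Q,r0,loss='soft_l1'):
    c=Q[:,:2].mean(0)
    s=least_squares(lambda v:np.hypot(Q[:,0]-v[0],Q[:,1]-v[1])-v[2],[*c,r0],loss=loss);return s.x,np.sqrt(2*s.cost/len(Q))
X,Y,Z=P[...,0],P[...,1],P[...,2]
fin=np.isfinite(Z)
# ring top annulus
dr=np.hypot(X-601,Y-43)
k=fin&(Z>41)&(Z<48)&(dr<38); print('ring n',k.sum(),'z',np.median(Z[k]))
c,_=cv2.findContours(k.astype(np.uint8),cv2.RETR_EXTERNAL,cv2.CHAIN_APPROX_NONE);c=max(c,key=len)[:,0]
print('ring outer',circ(P[c[:,1],c[:,0]],30))
# disc: z 22..30, base
k=fin&(Z>22.5)&(Z<30)&(np.hypot(X-546,Y-26)<115);print('discz',np.median(Z[k]))
c,_=cv2.findContours(k.astype(np.uint8),cv2.RETR_EXTERNAL,cv2.CHAIN_APPROX_NONE);c=max(c,key=len)[:,0]
Q=P[c[:,1],c[:,0]];Q=Q[np.hypot(Q[:,0]-546,Q[:,1]-26)>92];print('disc',len(Q),circ(Q,100))
# jars
for n,g in [('jar',(0,0))]:
  k=(fin&(Z>83)&(Z<93)).astype(np.uint8)
  nn,l,s,_=cv2.connectedComponentsWithStats(k)
  for i in range(1,nn):
    if s[i,4]>500:
        K=l==i;c,_=cv2.findContours(K.astype(np.uint8),0,1);c=max(c,key=len)[:,0];print('z88 comp',s[i],circ(P[c[:,1],c[:,0]],20),np.median(Z[K]))
k=fin&(Z>262)&(Z<275)&(np.indices(Z.shape)[0]<400)
nn,l,s,_=cv2.connectedComponentsWithStats(k.astype(np.uint8))
for i in range(1,nn):
    if s[i,4]>1000:
        K=l==i;c,_=cv2.findContours(K.astype(np.uint8),0,1);c=max(c,key=len)[:,0]
        A=P[K];q=np.linalg.lstsq(np.c_[A[:,:2]-A[:,:2].mean(0),np.ones(len(A))],A[:,2],rcond=None)[0]
        print('held',s[i],circ(P[c[:,1],c[:,0]],21),np.median(Z[K]),'slope',q)
k=fin&(Z>118)&(Z<130)&(np.hypot(X-465,Y)<25);print('knob',k.sum(),P[k].mean(0),P[k].min(0),P[k].max(0))
E
```

```text
ring n 1244 z 42.8755802180361
ring outer (array([603.09,  44.35,  28.85]), np.float64(0.27631874111249427))
discz 25.34775719747546
disc 578 (array([548.06,  26.77,  98.76]), np.float64(0.594096146614352))
z88 comp [ 390  164   55   54 2284] (array([535.82, -30.04,  20.19]), np.float64(0.2750398721797812)) 87.10247738902007
z88 comp [ 260  166   53   54 2253] (array([505.  ,  65.37,  20.18]), np.float64(0.22915333140959723)) 87.08480430588736
held [  210   281   204   106 11058] (array([490.98,  40.38,  21.69]), np.float64(2.3422468237547633)) 266.24915154573296 slope [  0.01   0.01 266.58]
knob 462 [471.29  -2.51 122.69] [458.42 -11.42 118.06] [480.19   7.94 125.18]
```

```bash
python3 - <<'E'
from h import *
np.set_printoptions(precision=2,suppress=True)
x,y=603.5,44.4
ctrl.movep([x,y,130],[np.pi,0,0.31])
ctrl.servo_line([x,y,80],120)
ctrl.dwell(0.1);f0=np.array(ctrl.read_force());print('f0',f0,ctrl.read_width())
for z in [70,66,62,58,55,53,52,51,50.5,50,49.5,49]:
    ctrl.servo_line([x,y,z],40)
    f=np.array(ctrl.read_force())-f0;print(z,np.array(ctrl.read_ee_pos()),f)
    if abs(f[2])>8 or np.hypot(f[0],f[1])>10: break
print(ctrl.read_time())
snap('side','s2.png')
p=cv2.imread('pics/s2.png');cv2.imwrite('pics/s2c.png',cv2.resize(p[90:260,220:420],None,fx=3,fy=3,interpolation=2))
E
```

```text
f0 [-0.53  0.56  0.65] 39.69465868860752
70 [603.16  44.43  69.53] [ 1.39 -0.93 -1.48]
66 [603.27  44.39  65.63] [ 0.44 -0.83 -1.82]
62 [603.22  44.43  61.64] [ 1.14 -0.52 -0.79]
58 [603.23  44.41  57.64] [-0.62 -0.22 -2.2 ]
55 [603.29  44.44  54.74] [ 1.33 -0.23 -1.97]
53 [603.4   44.43  52.86] [ 0.79  0.21 -1.78]
52 [603.44  44.4   51.94] [ 1.03 -0.44 -1.12]
51 [603.48  44.39  50.96] [ 0.68 -0.79 -1.81]
50.5 [603.67  44.44  50.81] [-0.03 -0.79  1.4 ]
50 [603.84  44.51  50.77] [-1.28  0.32  4.5 ]
49.5 [604.    44.56  50.79] [-1.93  0.72  7.04]
49 [604.1   44.56  50.78] [-3.47  0.66 11.48]
11.8833
```

View pics/s2c.png

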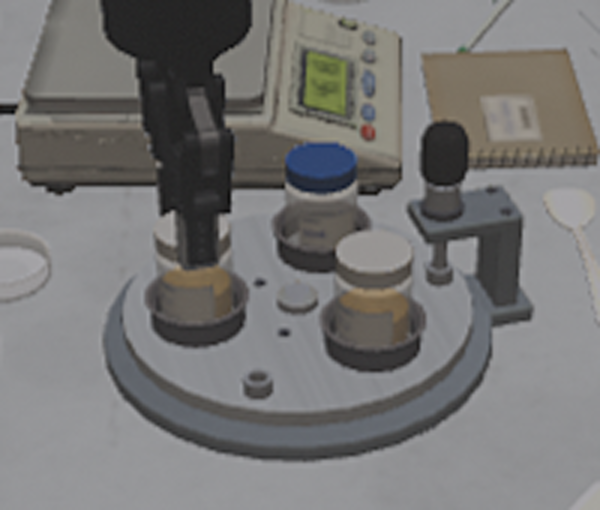

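The jar is in the ring, with contact at exactly the seated height (TCP 50.8). I'll release it and look at it and the knob.

```bash
python3 - <<'E'
from h import *
from scipy.optimize import least_squares
np.set_printoptions(precision=2,suppress=True)
x,y=603.5,44.4
ctrl.servo_line([x,y,50.6],40)
ctrl.gripper_to(62)
ctrl.servo_line([x,y,140],120)
ctrl.movep([455,-3,240],[np.pi,0,0.31])
ctrl.dwell(0.2)
m,p,d=snap('wrist','w3.png')
for q,h in [('pin_sleeve',92),('pin_knob',110),('jar_1_mid',57)]:
    for t in ctrl.tip_of(q,'wrist')[:4]: print(q,round(t['conf'],2),np.round(t['at']),onplane(m,*t['at'],h))
P=cloud(m,d);X,Y,Z=P[...,0],P[...,1],P[...,2]
def fit(lo,hi,r0,c=None,R=None):
    k=(np.isfinite(Z)&(Z>lo)&(Z<hi))
    if R: k&=np.hypot(X-c[0],Y-c[1])<R
    nn,l,s,_=cv2.connectedComponentsWithStats(k.astype(np.uint8))
    for i in range(1,nn):
        if s[i,4]>150:
            K=l==i;cc=max(cv2.findContours(K.astype(np.uint8),0,1)[0],key=len)[:,0];Q=P[cc[:,1],cc[:,0]]
            v=least_squares(lambda v:np.hypot(Q[:,0]-v[0],Q[:,1]-v[1])-v[2],[*Q[:,:2].mean(0),r0],loss='soft_l1').x
            print((lo,hi),s[i],v,np.median(Z[K]))
fit(83,93,20);fit(120,130,12,(467,0),30)
print(ctrl.read_time(),ctrl.read_ee_pos())
E
```

```text
pin_sleeve 0.73 [206. 312.] [465.84  -0.33  92.  ]
pin_knob 0.6 [207. 313.] [468.86   0.01 110.  ]
jar_1_mid 0.89 [ 11. 311.] [602.1   44.33  57.  ]
(83, 93) [ 282    0   59   34 1524] [596.02  42.04  15.1 ] 86.92457818023311
(83, 93) [ 218  101   55   57 2427] [504.88  65.18  20.18] 86.99685563802127
(83, 93) [ 351  101   55   57 2434] [535.69 -30.15  20.22] 87.06215380680348
(120, 130) [295 195  34  34 848] [467.28   0.49  11.43] 123.05734045511728
14.5833 [455.24  -2.84 239.38]
```

View pics/w3.png

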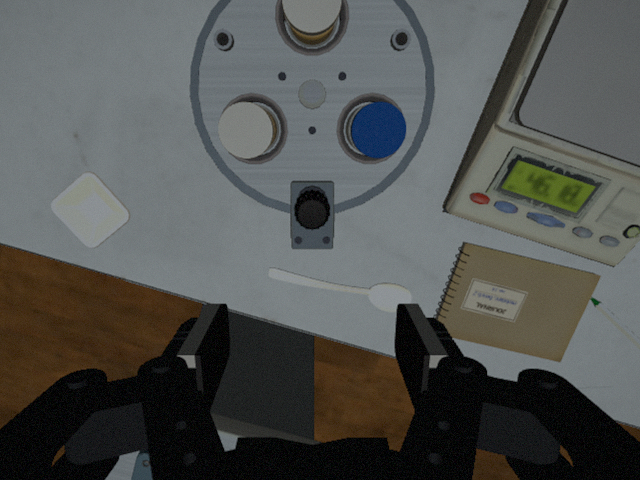

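Wrist view: the loaded jar is at (311,11) and its cap is level with the other two (86.9 vs 87.0). The other jars haven't moved, and the knob is at (312,209), which gives (467.3,0.5). Next I'll grip the knob and pull it up.

```bash
python3 - <<'E'
from h import *
np.set_printoptions(precision=2,suppress=True)
x,y=467.2,0.6
ctrl.movep([x,y,170],[np.pi,0,0.31])
ctrl.servo_line([x,y,90],100)
ctrl.dwell(0.1);f0=np.array(ctrl.read_force());print(f0)
ctrl.gripper_to(15,90);z0=ctrl.read_ee_pos()[2]
print(ctrl.read_width(),ctrl.read_ee_pos(),np.array(ctrl.read_force())-f0)
for dz in [4,8,12,15,17,18,18.5,19,19.5,20,20.5,21,21.5,22,22.5,23]:
    ctrl.servo_line([x,y,90+dz],40);ctrl.dwell(.05)
    f=np.array(ctrl.read_force())-f0;print(dz,round(ctrl.read_ee_pos()[2]-z0,2),f,round(ctrl.read_width(),2))
    if f[2]<-22: break
print(ctrl.read_time())
ctrl.dwell(.3);print(np.array(ctrl.read_force())-f0,ctrl.read_ee_pos())
snap('side','s3.png')
p=cv2.imread('pics/s3.png');cv2.imwrite('pics/s3c.png',cv2.resize(p[80:250,240:440],None,fx=3,fy=3,interpolation=2))
E
```

```text
[ 0.87 -0.27 -0.54]
19.192855923743604 [467.2    1.24  90.8 ] [-2.74  2.33  7.94]
4 2.67 [ 2.29  4.63 -6.06] 19.03
8 6.61 [ 2.21  4.54 -7.71] 19.7
12 10.41 [ 3.43  4.67 -9.25] 18.96
15 13.26 [  2.51   5.52 -10.01] 19.23
17 15.14 [  4.22   4.41 -11.31] 19.58
18 16.07 [  3.36   4.63 -11.72] 19.62
18.5 16.53 [  3.46   4.78 -11.88] 19.53
19 17.04 [  3.54   4.54 -11.86] 19.82
19.5 17.5 [  4.02   4.   -12.02] 19.14
20 17.96 [  3.47   4.94 -11.52] 19.64
20.5 18.25 [  3.75   3.82 -14.77] 19.41
21 18.31 [  5.65   4.13 -17.69] 19.1
21.5 18.34 [  6.71   4.19 -22.09] 19.23
20.4
[  7.3    5.03 -21.2 ] [466.89   1.21 109.15]
```

View pics/s3c.png

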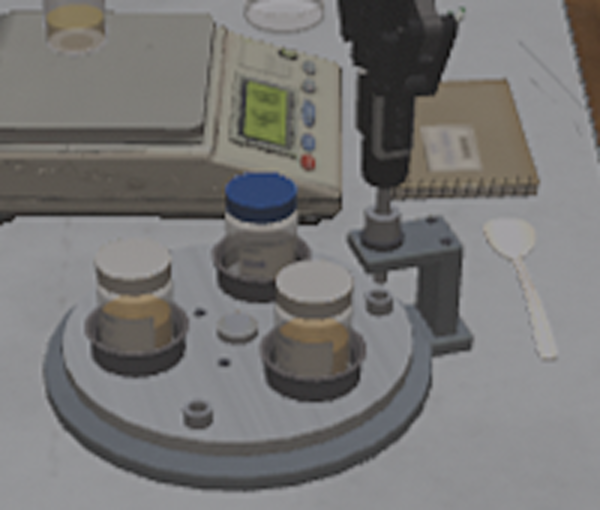

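The side view shows the knob held up, the pin clear of its bushing at (378,297), and all three jars upright in their rings. The force climbed sharply at 18.3 mm of lift, so the pin is at its stop.

```bash
python3 - <<'E'
from station import ctrl
print(ctrl.read_force(),ctrl.read_ee_pos(),ctrl.read_width(),ctrl.read_time())
ctrl.close_job()
E
```

```text
[  7.86661152   4.17825709 -21.586263  ] [466.90888285   1.19542935 109.16042234] 19.383847968864245 20.75
the job is handed in; nothing more can be done
```

I stood the white-capped jar upright in the empty ring, right down on the disc, and let go of it. I then gripped the index pin's knob, pulled it fully up to its stop, and handed the job in at 20.75 s while still holding it there.

- **Jar:** it touched the disc at the expected height. After release its cap was level with the other two (86.9 mm against 87.0 mm), though it was partly cut off in that wrist picture. The last side view shows it upright.
- **Other jars:** after the jar was placed, jars 2 and 3 were within about 0.3 mm of where they had been. The last side view shows both still upright in their rings. I did not touch the purple look-alikes.
- **Pin:** the pull grew to about 12 N, then climbed sharply at about 18.3 mm of lift, which is the stop. The side view shows the pin clear of its hole. At hand-in the grip was steady and the arm was pulling up with about 21 N.
- **Readings that disagreed:** the gripper read 19 mm on the 25 mm knob and 40 mm on the 42 mm jar. I put this down to the pads or fingers giving under load; neither slipped. About 8–9 N of sideways force remains on the held knob.

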